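# Hold the chip case's lid at its balance point

## Robot

A 6-joint arm with a two-finger parallel gripper is mounted at the origin on the work surface. World frame = base frame: x ahead of the robot, y to its left, z up, the work surface at z = 0. Lengths are in mm, angles in degrees, forces in N, time in s.
With the tool pointing down it reaches from about 350 to 850 mm from the base axis. Payload 8.1 kg.
Tool frame: the origin (TCP) lies between the finger pads, 19 mm behind the fingertips; this is the grasp point; z points along the fingers, y is the line along which they close (so a half turn about z gives the same grasp; the last joint's range is limited). The gripper opens to 85 mm and grips with 20 to 120 N. Pads are 22 mm wide; open, the fingers measure 114 mm over their backs; the gripper's body (76 mm by 85 mm) begins 54 mm behind the grasp point. The pads swing forward as they close: fully open they stand 13 mm farther back than shut.
Start: joints at [70.565, 7.471, 85.268, -0, 87.261, -4.893], TCP at [150.628, 580.79, 249.992] pointing down, gripper open.
Joint ranges: [-169.43, 169.43], [-51.17, 129.36], [1.28, 143.12], [-76.62, 256.62], [0, 156.53], [-152.29, 152.29]. Speed limits (degrees/s): [136.94, 136.94, 159.86, 180, 180, 180].

## Interface

Orientations are given as [roll, pitch, yaw] about the fixed x, y, z axes, in that order (R = Rz(yaw) Ry(pitch) Rx(roll)).
In Python, from bench import status, eyes, r gives the robot as it stands.
- The arm moves only by the shell command python3 -m handwheel 'ROWS' [FORCE]. ROWS is a JSON object whose one key "series" holds a list that holds one entry, the list of rows, each a list of 7 numbers: the shift along the tool's x, y, z in cm, then the turn, a rotation vector about the tool's x, y, z in rad, then the opening, from 0 (shut) to 1 (fully open). In form: {"series": [[[tx, ty, tz, rx, ry, rz, claw], ...]]}. A call has 1 to 12 rows; each row is the pose to reach, as a shift and turn from the pose commanded when the call began, along the tool's axes at that moment; what a row does not reach only later rows make up. A row lasts 1/8 s, in which the tool goes at most 62.5 mm and 10.7 degrees, less where a joint would pass 70% of its speed; a pose out of reach is approached as far as the arm can. A call with a gripper value outside its range is refused whole. The fingers move at their own pace and stop on an object; FORCE is the grip in N (left out, the last holds). Time passes only in rows, so rows that repeat a pose let the fingers close. It gives the time, the measured TCP pose, the force, the opening and the grip force at its end, in the units of the state.
- status.sense(): the state, without advancing time (a new reading comes with each control period).
- eyes.snapshot(name): name is "scene" or "side" or "wrist"; returns a dict with "img" (384x512x3 uint8, red, green, blue), "mtx" (3x3 intrinsics, pixels), "R" (3x3) and "t" (3): a world point X has camera coordinates R X + t. Camera axes: x right, y down, z forward; pixel columns grow to the right and rows downward; lengths in mm; the calibration is good to about 2 mm. A picture is of the moment at which its call begins. There is no depth.
- r.hand_in(): hands the job in; it is judged then, once.
The state is a dict: "time": time; "joint_pos": joint angles; "qd": joint speeds; "joint_efforts": joint torques, N m; "tool_pos": TCP position; "tcp_rot": TCP orientation; "ft_force": force on the tool from outside, world axes, zero at the start; "wrist_torque": the same for the moment, N m; "finger_gap": finger opening in mm; "grip_force": force on a finger pad.
Only numpy, scipy, OpenCV 4.12 (cv2) and the standard library are available. Lean on these libraries where they do the work, as an engineer would, in place of code of your own. Each camera call takes 0.05 s, during which the arm holds its last target. There are 200 camera calls.

## Task

Draw the red-knobbed bolt on the front of the poker-chip case fully back to unlock it, then take the black bar handle and raise the lid gently to its balance point, a little short of upright (about 77 degrees open), where it falls neither shut nor back onto the chips behind. Finish while still gripping the handle and holding the lid still at that point, so that a colleague can count the chips with both hands. Leave everything else on the table where it is.

Things in the scene. Friction and masses are not known exactly. Their poses are not given: they have to be found in the camera images.
- case: chip case, fixed: aluminium and black tray, 216 mm (x) by 250 mm (y). Origin under its centre, on the table; z up, -x its front (robot side), +y its left. Black ledge, 36 mm high, from x = -110 to -66 mm carries the bolt, whose guides (at y = -45 and +85 mm, 10 mm wide) reach 54 mm above the table; tray and lid from x = -66 to 106 mm; shut, the lid's top is 72 mm above the table.
- bolt_knob (a point): top centre of the bolt's red knob: upright, round, 16 mm diameter, from 64 to 90 mm above the table on a 10 mm stem, over the ledge at x = -88 mm of the case, 22 mm in front of the lid's front face. Pinch it from above or push it from the side. Moves with the bolt; axes as the case.
- bolt (a joint): travel of the bolt along the case's +y, in m: 0 locked (knob at y = -5 mm of the case), 0.050 fully drawn, at its end stop (knob at y = +45 mm). Starts between 0 and 0.015, locked; its rod sits in the lid's keeper and holds the lid down until drawn about 0.035. Friction about 2 N, no spring: it stays where it is left.
- lid_handle (a point): middle of the lid's handle, a black round bar along the case's y, 10 mm diameter, 110 mm long, a leg at each end; its axis is 38 mm above the lid's top face, 14 mm behind the lid's front edge; shut, 110 mm above the table. From lid_hinge, in lid axes (= case axes when shut), x = -158, y = 0, z = +68 mm. The bar can turn between the pads as the lid swings.
- lid_hinge (a point): point on the hinge axis, middle of the lid's rear lower edge: x = 106, y = 0, z = 42 mm of the case; the axis runs along the case's y.
- lid (a joint): lid angle, rad: 0 shut (level, the start), grows as the handle rises and swings away from the front; 1.571 is square to the table. Hollow frame 172 x 250 x 30 mm with a window, about 0.42 kg, nearly frictionless hinge. Balance point 1.34 (centre of mass over the hinge; handle axis 30 mm behind it, 211 mm above the table): below it falls shut, above it falls backwards.
- stack_pink: bystander: stack of ten pink chips, 39 mm diameter, 34 mm high, standing left of the case (its +y side); origin under its centre.
- stack_yellow: bystander: stack of eight yellow chips, 39 mm diameter, 27 mm high, standing right of the case; origin under its centre.
- stack_back: bystander: stack of nine yellow chips, 39 mm diameter, 31 mm high, standing behind the case, where the lid would land if it fell backwards; origin under its centre.
- water: bystander: water bottle with a red cap, 64 mm diameter, 205 mm high, left on the table; origin under its centre.
- mug: bystander: blue mug, 82 mm diameter, 95 mm high, on the right of the table; origin under its centre.
- cards: bystander: blue pack of cards lying flat, 65 x 91 x 19 mm, left front; origin under its centre.
- calculator: bystander: grey calculator lying flat, 135 x 85 x 14 mm, right front; origin under its centre.

How it is judged:
By the outcome, as a careful person would: the job done as asked, in the order asked, and still so for the second after the job is handed in, while the arm keeps its last pose, push and grip.
It also fails if it takes over 54 s, if anything falls off the work surface, if the arm or the gripper's body presses on something with over 40 N, if the wrist force passes 120 N, or if a joint passes its speed limit or range.

## Working session

There is one attempt and no reset: what is moved stays moved. The work goes in short steps, Python scripts to look and compute and a shell command to move; the robot and the scene stay as the last step left them, time stands still between calls to the robot, and variables do not carry over. Pictures are saved under pics/ and viewed, at most 10 in all, crops included, and the job is handed in when it is done.

```bash
mkdir -p pics; ls; python3 - <<'E'
from bench import status, eyes, r
import cv2,numpy as np
s=status.sense();print(s)
ims=[]
for n in("scene","side"):
    d=eyes.snapshot(n);cv2.imwrite(f"pics/{n}0.png",d["img"][:,:,::-1]);np.savez(f"{n}0.npz",**d);print(n,d["mtx"],d["R"],d["t"])
E
```

```text
pics
{'time': 0.0, 'joint_pos': array([ 7.05674218e+01,  7.51591529e+00,  8.53280842e+01,  1.90904950e-03,
        8.72618760e+01, -4.89293775e+00]), 'qd': array([ 0.00359127,  0.00604802,  0.06124984, -0.01825431,  0.01463779,
       -0.14706615]), 'joint_efforts': array([-1.66842328e-03, -5.69434619e+01, -5.00535572e+01, -4.22481917e-04,
        1.58406392e-02, -3.33542073e-05]), 'tool_pos': array([150.42640487, 580.31317245, 248.94744111]), 'tcp_rot': array([-1.79894673e+02, -1.09303016e-02,  1.65460257e+02]), 'ft_force': array([0.54318589, 0.72763882, 0.09320084]), 'wrist_torque': array([-0.06635704,  0.07708304, -0.01179734]), 'grip_force': 0.0, 'finger_gap': 85.65747026256646}
scene [[385.5326323    0.         251.03384181]
 [  0.         385.5326323  192.71282883]
 [  0.           0.           1.        ]] [[ 0.44477317  0.89546152  0.01804132]
 [ 0.64675979 -0.30717877 -0.69809955]
 [-0.61957938  0.32216435 -0.71577338]] [-219.73795249 -264.90354547 1510.69871142]
side [[352.63337861   0.         259.9628711 ]
 [  0.         352.63337861 196.14771831]
 [  0.           0.           1.        ]] [[ 0.94350606 -0.33131483  0.00517635]
 [-0.23940155 -0.692393   -0.68064589]
 [ 0.22909215  0.6409543  -0.73259428]] [-478.0284662   188.40104858  974.26254009]
```

View pics/scene0.png

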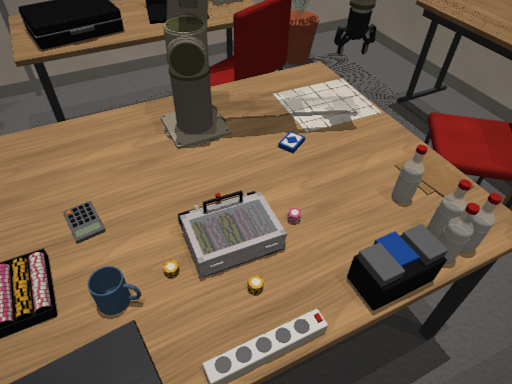

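View pics/side0.png

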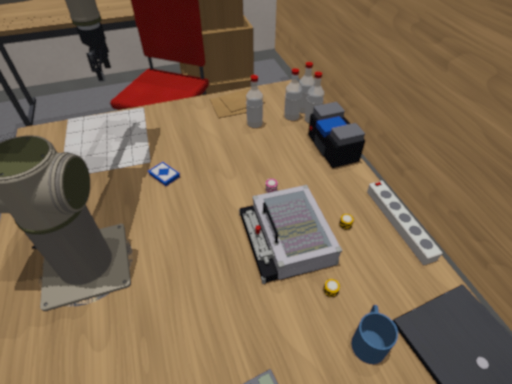

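The scene view shows the case at about (232,232), with its handle at (222,202) and the knob near (218,197). In the side view the knob is at (258,229) and the handle at (270,224). I'll zoom in on both.

```bash
python3 - <<'E'
import cv2,numpy as np
a=np.load("scene0.npz")["img"][:,:,::-1];b=np.load("side0.npz")["img"][:,:,::-1]
A=cv2.resize(a[180:280,170:295],None,fx=4,fy=4,interpolation=cv2.INTER_NEAREST)[:, :400*1]
B=cv2.resize(b[180:280,235:345],None,fx=4,fy=4,interpolation=cv2.INTER_NEAREST)[:,:400]
cv2.imwrite("pics/crop0.png",np.hstack([A,B]))
for n,i,(r0,r1,c0,c1) in(("scene",a,(180,280,170,300)),("side",b,(180,290,230,345))):
    h=cv2.cvtColor(np.ascontiguousarray(i),cv2.COLOR_BGR2HSV)
    m=(((h[...,0]<8)|(h[...,0]>172))&(h[...,1]>150)&(h[...,2]>70)).astype(np.uint8)
    m[:r0]=0;m[r1:]=0;m[:,:c0]=0;m[:,c1:]=0
    k,l,st,c=cv2.connectedComponentsWithStats(m);print(n,[(st[j],c[j].round(1)) for j in range(1,k) if st[j,4]>4])
E
```

```text
scene [(array([216, 193,   4,   4,  16], dtype=int32), array([217.5, 194.5]))]
side [(array([256, 226,   5,   8,  29], dtype=int32), array([257.7, 228.9]))]
```

View pics/crop0.png

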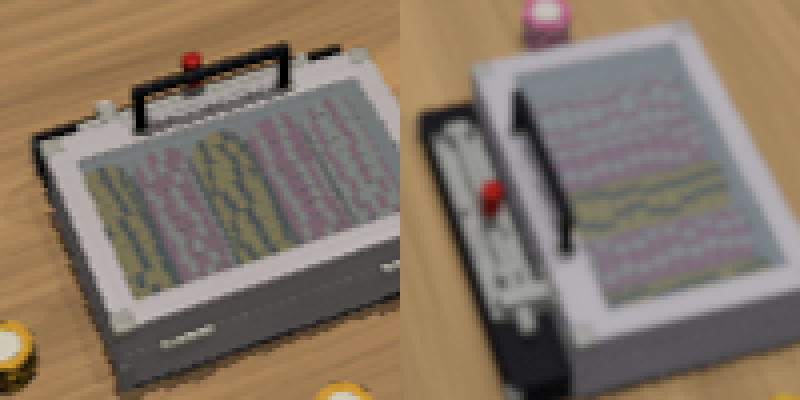

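The crops show the bar ends at (204,203) and (241.5,192) in the scene view, and at (276.5,233.7) and (264.5,204.5) in the side view. The knob is at (217.6,194.2) in the scene view and about (257.9,227.5) in the side view. Next I triangulate these.

```bash
cat > h.py <<'E'
import cv2,numpy as np
def P(d): return d["mtx"]@np.c_[d["R"],d["t"]]
def tri(d1,p1,d2,p2):
    X=cv2.triangulatePoints(P(d1),P(d2),np.array(p1,float),np.array(p2,float))[:,0];return X[:3]/X[3]
def ray(d,p,z):
    v=d["R"].T@np.linalg.solve(d["mtx"],[p[0],p[1],1]);c=-d["R"].T@d["t"];return c+v*(z-c[2])/v[2]
def px(d,X):
    q=P(d)@np.r_[X,1];return q[:2]/q[2]
E
python3 - <<'E'
from h import *
a=np.load("scene0.npz");b=np.load("side0.npz");np.set_printoptions(precision=1,suppress=True)
R=tri(a,(204.3,202.7),b,(276.5,233.7));L=tri(a,(241.5,192),b,(264.5,204.5));K=tri(a,(217.6,194.),b,(257.9,227.5))
print("R",R,"L",L,"len",np.linalg.norm(L-R),"mid",(L+R)/2,"yaw",np.degrees(np.arctan2(-(L-R)[0],(L-R)[1])));print("K",K)
for d,p,q in((a,(204.3,202.7),(241.5,192)),(b,(276.5,233.7),(264.5,204.5))):
    u,v=ray(d,p,110),ray(d,q,110);print(u,v,(u+v)/2,np.degrees(np.arctan2(-(v-u)[0],(v-u)[1])),np.linalg.norm(v-u))
print(ray(a,(217.6,194.),88),ray(b,(257.9,227.5),88))
# table corner of lid outline etc: rays at z=72 of lid corners
for n,d,p in(("rear-right",a,(200,266)),("frontR lid",a,(182,216)),("FL lid",a,(266,195)),("RL b",b,(307,187)),("FL b",b,(255,195)),):
    print(n,ray(d,p,72))
E
```

```text
R [ 499.3 -149.8  109.9] L [504.9 -39.1 106.8] len 110.86948006927192 mid [502.1 -94.4 108.3] yaw -2.9154575192824
K [465.6 -97.3  88.5]
[ 499.9 -150.5  110. ] [506.6 -39.  110. ] [503.2 -94.7 110. ] -3.4765068332259093 111.6711831157864
[ 499.1 -149.   110. ] [504.  -43.9 110. ] [501.6 -96.4 110. ] -2.6822760765202953 105.20456248408398
[464.6 -96.5  88. ] [465.9 -97.9  88. ]
rear-right [ 664.2 -229.9   72. ]
frontR lid [ 486.6 -215.4   72. ]
FL lid [515.8  37.7  72. ]
RL b [663.5  12.4  72. ]
FL b [502.   32.7  72. ]
```

```bash
python3 -m handwheel '{"series":[[[-8,-5,0,0,0,0,1],[-16,-10,0,0,0,0,1],[-24,-15,0,0,0,0,1],[-33,-20,0,0,0,-0.1,1],[-35.5,-26,0,0,0,-0.2,1],[-38,-32,0,0,0,-0.2,1],[-40,-38,0,0,0,-0.2,1],[-42,-44,0,0,0,-0.2,1],[-44,-50,0,0,0,-0.2,1],[-46,-56,0,0,0,-0.2,1],[-46,-58.1,0,0,0,-0.2,1],[-46,-58.1,-1,0,0,-0.2,1]]]}' 40
python3 -m handwheel '{"series":[[[0,0,0,0,0,0,1],[0,0,0,0,0,0,1],[0,0,0,0,0,0,1]]]}'
python3 - <<'E'
from bench import status, eyes
import cv2,numpy as np
d=eyes.snapshot("wrist");cv2.imwrite("pics/w1.png",d["img"][:,:,::-1]);np.savez("w1.npz",**d)
s=status.sense();print(s["tool_pos"],s["tcp_rot"],s["joint_pos"],d["R"],-d["R"].T@d["t"])
E
```

```text
time: 1.6
tool_pos: [447.5, -78.2, 256.7]
tcp_rot: [180.0, -0.1, 176.9]
ft_force: [2.1, 1.3, -0.5]
finger_gap: 85.5
grip_force: 0.0
time: 1.98
tool_pos: [448.1, -74.9, 257.1]
tcp_rot: [180.0, -0.0, 177.0]
ft_force: [0.6, -0.0, -1.0]
finger_gap: 85.1
grip_force: 0.0
[448.17306507 -74.82546849 257.19965725] [ 1.79980161e+02 -2.66752780e-02  1.77054123e+02] [-1.59586383e+01 -1.58418308e+01  1.06700006e+02  1.33242023e-02
  8.91722822e+01 -1.03012953e+02] [[ 5.30546083e-02  9.98591204e-01  9.03588272e-04]
 [ 9.55296047e-01 -5.10178705e-02  2.91215796e-01]
 [ 2.90851631e-01 -1.45871457e-02 -9.56656962e-01]] [373.7956723  -70.8749165  379.60251922]
```

View pics/w1.png

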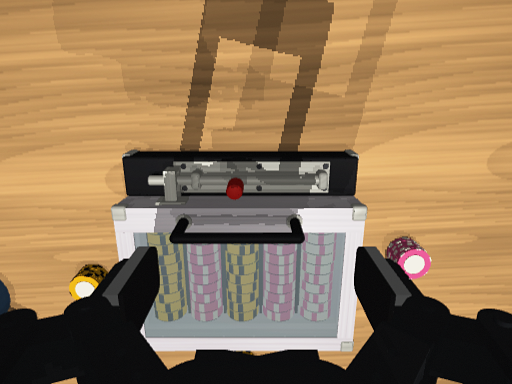

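The wrist view shows the knob at (235,190), the bar running from (172,238) to (303,239), and the ledge's front edge level at row 153, so the tool is already square to the case.

```bash
python3 - <<'E'
from h import *
np.set_printoptions(precision=1,suppress=True)
w=np.load("w1.npz");a=np.load("scene0.npz");b=np.load("side0.npz")
i=w["img"];h=cv2.cvtColor(i,cv2.COLOR_RGB2HSV)
m=(((h[...,0]<8)|(h[...,0]>172))&(h[...,1]>150)&(h[...,2]>70)).astype(np.uint8);m[:170]=0;m[205:]=0;m[:,:215]=0;m[:,260:]=0
ys,xs=np.nonzero(m);print("knob px",xs.min(),xs.max(),ys.min(),ys.max(),xs.mean(),ys.mean())
g=i.max(2);
for c in(190,220,260,290):
    col=np.nonzero(g[228:250,c]<45)[0]+228;print(c,col.min() if len(col) else None,col.max() if len(col) else None)
row=np.nonzero(g[238,160:320]<45)[0]+160;print(row.min(),row.max())
for r_,c0 in((156,100),):
    q=np.nonzero(g[r_,100:400]<45)[0]+100;print(q.min(),q.max())
l,r_=(row.min(),238.5),(row.max(),238.5)
for z in(108,110):print("bar",z,ray(w,l,z),ray(w,r_,z))
k=(xs.mean(),ys.min()+8);
print("knob z88",ray(w,k,88))
for d,p in((a,(217.6,194.)),(b,(257.9,227.5))):print("tri knob",tri(w,k,d,p))
mid=((l[0]+r_[0])/2,238.5)
print("tri L",tri(w,r_,a,(241.5,192)),tri(w,r_,b,(264.5,204.5)));print("tri R",tri(w,l,a,(204.3,202.7)),tri(w,l,b,(276.5,233.7)))
for p in((124,153),(357,153)):print("ledge",ray(w,p,36))
E
```

```text
knob px 226 243 178 199 234.21825396825398 189.17857142857142
190 233 242
220 233 242
260 233 243
290 233 243
170 304
126 352
bar 108 [ 499.2 -154.2  108. ] [505.6 -35.2 108. ]
bar 110 [ 498.3 -153.6  110. ] [504.6 -35.5 110. ]
knob z88 [459.6 -95.3  88. ]
tri knob [460.9 -95.4  84. ]
tri knob [464.1 -95.6  83.9]
tri L [505.  -36.9 108.2] [508.5 -34.4  99.4]
tri R [ 499.1 -151.8  110. ] [ 497.1 -152.2  114.3]
ledge [ 433.1 -211.5   36. ]
ledge [446.   30.4  36. ]
```

```bash
python3 -m handwheel '{"series":[[[-1.8,-2,3,0,0,0,0.55],[-1.8,-2,8,0,0,0,0.55],[-1.8,-2,11,0,0,0,0.55],[-1.8,-2,14,0,0,0,0.55],[-1.8,-2,16,0,0,0,0.55],[-1.8,-2,17.4,0,0,0,0.55],[-1.8,-2,17.4,0,0,0,0.55]]]}' 30
python3 - <<'E'
from bench import status, eyes
import cv2,numpy as np
d=eyes.snapshot("wrist");e=eyes.snapshot("side")
cv2.imwrite("pics/w2.png",np.hstack([d["img"][100:,56:456,::-1],cv2.resize(e["img"][190:261,200:300,::-1],(400,284))]));s=status.sense();print(s["tool_pos"],s["finger_gap"])
E
```

```text
time: 2.9
tool_pos: [464.5, -96.3, 82.6]
tcp_rot: [180.0, -0.1, 177.0]
ft_force: [0.8, 0.6, 0.2]
finger_gap: 47.0
grip_force: 0.0
[465.68070978 -96.96453725  84.20909222] 46.834918653245694
```

View pics/w2.png

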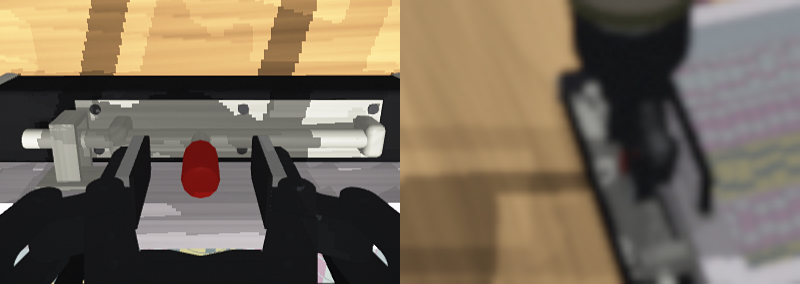

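The knob at (200,170) in the wrist crop is centred between the pads. I close on it and draw the bolt along tool +y.

```bash
python3 -m handwheel '{"series":[[[0,0,0,0,0,0,0.2],[0,0,0,0,0,0,0.1],[0,0,0,0,0,0,0.1],[0,0,0,0,0,0,0.1],[0,0,0,0,0,0,0.1]]]}' 30
python3 -m handwheel '{"series":[[[0,0.8,0,0,0,0,0.1],[0,1.6,0,0,0,0,0.1],[0,2.4,0,0,0,0,0.1],[0,3.2,0,0,0,0,0.1],[0,3.8,0,0,0,0,0.1],[0,4.3,0,0,0,0,0.1],[0,4.6,0,0,0,0,0.1],[0,4.6,0,0,0,0,0.1],[0,4.6,0,0,0,0,0.1]]]}'
```

```text
time: 3.62
tool_pos: [465.9, -97.4, 84.5]
tcp_rot: [-180.0, 0.1, 176.9]
ft_force: [-1.3, 1.5, 5.8]
finger_gap: 14.7
grip_force: 29.2
time: 4.75
tool_pos: [468.2, -51.5, 84.4]
tcp_rot: [-180.0, 0.1, 176.9]
ft_force: [-2.3, 0.7, 6.2]
finger_gap: 15.1
grip_force: 29.5
```

```bash
python3 -m handwheel '{"series":[[[0,0.2,0,0,0,0,0.1],[0,0.4,0,0,0,0,0.1],[0,0.6,0,0,0,0,0.1],[0,0.6,0,0,0,0,0.1],[0,0.6,0,0,0,0,0.1]]]}'
```

```text
time: 5.38
tool_pos: [468.4, -48.0, 84.5]
tcp_rot: [-179.7, 0.1, 176.9]
ft_force: [-3.6, -13.1, 5.4]
finger_gap: 14.7
grip_force: 29.6
```

```bash
python3 -m handwheel '{"series":[[[0,0,0,0,0,0,0.5],[0,0,0,0,0,0,0.5],[0,0,0,0,0,0,0.5],[0,0,-4,0,0,0,0.5],[0,0,-8,0,0,0,0.5],[0,0,-12,0,0,0,0.5],[0,0,-15,0,0,0,0.5],[0,0,-15,0,0,0.18,0.5],[0,0,-15,0,0,0.36,0.5],[0,0,-15,0,0,0.54,0.5],[0,0,-15,0,0,0.72,0.5],[0,0,-15,0,0,0.9,0.5]]]}'
python3 -m handwheel '{"series":[[[0,0,0,0,0,0.17,0.5],[0,0,0,0,0,0.34,0.5],[0,0,0,0,0,0.51,0.5],[0,0,0,0,0,0.67,0.5],[0,0,0,0,0,0.67,0.5]]]}'
python3 - <<'E'
from h import *
from bench import status, eyes
d=eyes.snapshot("wrist");np.savez("w3.npz",**d)
e=eyes.snapshot("scene");np.savez("scene3.npz",**e)
cv2.imwrite("pics/w3.png",np.hstack([cv2.resize(d["img"][:,:,::-1],(400,300)),cv2.resize(e["img"][170:245,170:270,::-1],(400,300))]));s=status.sense();print(s["tool_pos"],s["tcp_rot"])
E
```

```text
time: 6.88
tool_pos: [467.9, -45.1, 233.3]
tcp_rot: [-180.0, -0.0, 125.0]
ft_force: [0.5, 0.4, -0.3]
finger_gap: 42.9
grip_force: 0.0
time: 7.5
tool_pos: [467.9, -45.1, 233.4]
tcp_rot: [-180.0, -0.0, 87.0]
ft_force: [-0.4, -0.6, 0.1]
finger_gap: 42.8
grip_force: 0.0
[467.89014272 -45.18394354 233.38842358] [-1.79989558e+02 -5.07633122e-03  8.71899805e+01]
```

View pics/w3.png

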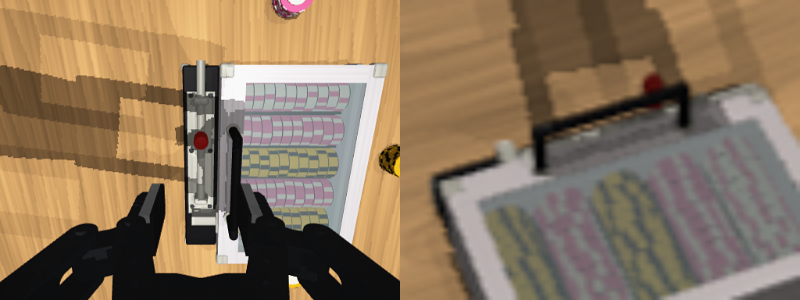

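The bolt is drawn: the knob has moved to the left guide end in both views. In the wrist image the bar lies near column 236. I go to the handle now.

```bash
python3 -m handwheel '{"series":[[[-2.4,1.8,0,0,0,0,0.5],[-4.8,3.65,0,0,0,0,0.5],[-4.8,3.65,3,0,0,0,0.5],[-4.8,3.65,6,0,0,0,0.5],[-4.8,3.65,8,0,0,0,0.5],[-4.8,3.65,8,0,0,0,0.5]]]}' 
python3 - <<'E'
from h import *
from bench import status, eyes
d=eyes.snapshot("wrist");np.savez("w4.npz",**d)
cv2.imwrite("pics/w4.png",d["img"][:,:,::-1]);s=status.sense();print(s["tool_pos"],s["tcp_rot"])
E
```

```text
time: 8.35
tool_pos: [500.4, -94.7, 151.5]
tcp_rot: [-179.8, -0.1, 87.1]
ft_force: [0.3, -0.1, 0.7]
finger_gap: 42.9
grip_force: 0.0
[501.39793933 -94.98543156 153.11908261] [-1.79914522e+02 -2.28266507e-02  8.70739763e+01]
```

View pics/w4.png

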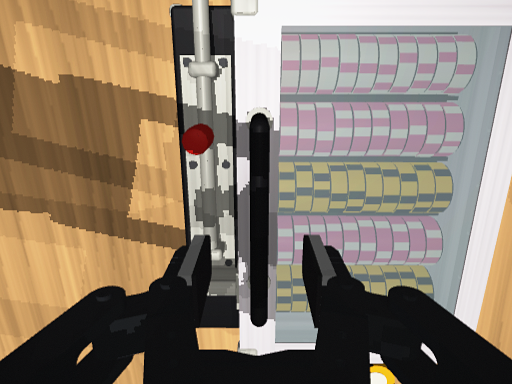

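The bar is centred between the pads (column 259, pad centre about 256) and parallel to them. I descend and grip.

```bash
python3 -m handwheel '{"series":[[[0,0,1.5,0,0,0,0.5],[0,0,3,0,0,0,0.5],[0,0,4,0,0,0,0.5],[0,0,4.2,0,0,0,0.5],[0,0,4.2,0,0,0,0.1],[0,0,4.2,0,0,0,0.05],[0,0,4.2,0,0,0,0.05],[0,0,4.2,0,0,0,0.05],[0,0,4.2,0,0,0,0.05]]]}' 40
python3 - <<'E'
import numpy as np
# arc in tool axes (tool x = world +y-ish -> 0; tool y = case +x; tool z down), cm from start
a0=np.arctan2(68,-158);r=17.2012
for t in np.arange(0,78,3.85*1.0):
    a=a0-np.radians(t);print(round(t,1),round(r*(np.cos(a)-np.cos(a0)),2),round(-r*(np.sin(a)-np.sin(a0)),2))
E
```

```text
time: 9.52
tool_pos: [501.6, -95.3, 112.0]
tcp_rot: [-180.0, 0.0, 87.0]
ft_force: [-5.6, 1.1, 4.5]
finger_gap: 7.9
grip_force: 39.2
0.0 0.0 -0.0
3.8 0.49 -1.05
7.7 1.05 -2.06
11.6 1.68 -3.03
15.4 2.37 -3.95
19.2 3.13 -4.83
23.1 3.93 -5.65
27.0 4.8 -6.42
30.8 5.71 -7.13
34.6 6.67 -7.78
38.5 7.67 -8.36
42.4 8.7 -8.87
46.2 9.77 -9.31
50.1 10.87 -9.68
53.9 11.99 -9.97
57.8 13.12 -10.19
61.6 14.27 -10.33
65.4 15.42 -10.4
69.3 16.58 -10.38
73.2 17.73 -10.29
77.0 18.87 -10.12
```

```bash
python3 -m handwheel '{"series":[[[0,0.25,-0.5,0,0,0,0.05],[0,0.5,-1.05,0,0,0,0.05],[0,1.05,-2.05,0,0,0,0.05],[0,1.05,-2.05,0,0,0,0.05]]]}'
```

```text
time: 10.02
tool_pos: [511.9, -95.8, 132.7]
tcp_rot: [-179.9, 0.0, 87.0]
ft_force: [-9.2, -0.7, 2.3]
finger_gap: 8.5
grip_force: 39.3
```

```bash
python3 -m handwheel '{"series":[[[0,0.3,-0.5,0,0,0,0.05],[0,0.65,-1,0,0,0,0.05],[0,1,-1.45,0,0,0,0.05],[0,1.3,-1.9,0,0,0,0.05],[0,1.7,-2.35,0,0,0,0.05],[0,2.1,-2.8,0,0,0,0.05],[0,2.5,-3.2,0,0,0,0.05],[0,2.9,-3.6,0,0,0,0.05],[0,3.3,-4,0,0,0,0.05],[0,3.75,-4.35,0,0,0,0.05],[0,4.2,-4.75,0,0,0,0.05],[0,4.65,-5.05,0,0,0,0.05]]]}'
python3 - <<'E'
from h import *
from bench import status, eyes
e=eyes.snapshot("scene");d=eyes.snapshot("side")
cv2.imwrite("pics/s5.png",np.hstack([cv2.resize(x["img"][130:280,160:310,::-1] if i==0 else x["img"][130:280,220:370,::-1],(400,400)) for i,x in enumerate((e,d))]));s=status.sense();print(s["tool_pos"],s["ft_force"],s["wrist_torque"])
E
```

```text
time: 11.52
tool_pos: [557.9, -98.2, 184.8]
tcp_rot: [-179.9, 0.0, 87.0]
ft_force: [-18.7, 2.7, 17.7]
finger_gap: 8.4
grip_force: 39.8
[558.53123217 -98.18751371 185.27692063] [-17.35176107   0.71911777  16.64116933] [ 0.29416339  2.99331839 -0.01517247]
```

View pics/s5.png

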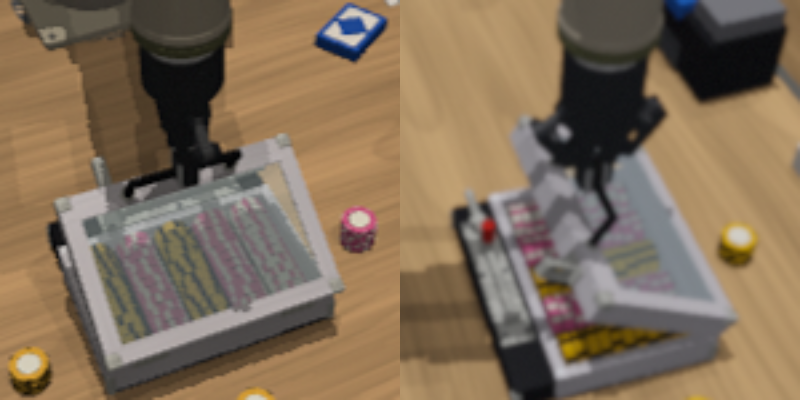

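The lid is rising with the handle, at about 30°. The side load points radially outward, so I ease the path outward by about 3 mm.

```bash
python3 -m handwheel '{"series":[[[0,0.35,-0.45,0,0,0,0.05],[0,0.8,-0.9,0,0,0,0.05],[0,1.3,-1.2,0,0,0,0.05],[0,1.8,-1.55,0,0,0,0.05],[0,2.3,-1.85,0,0,0,0.05],[0,2.85,-2.1,0,0,0,0.05],[0,3.4,-2.35,0,0,0,0.05],[0,3.95,-2.55,0,0,0,0.05],[0,4.5,-2.75,0,0,0,0.05],[0,4.5,-2.75,0,0,0,0.05]]]}'
```

```text
time: 12.88
tool_pos: [604.4, -100.6, 210.7]
tcp_rot: [179.9, 0.0, 87.0]
ft_force: [-3.9, 1.1, 5.2]
finger_gap: 8.0
grip_force: 39.9
```

```bash
python3 -m handwheel '{"series":[[[0,0.55,-0.18,0,0,0,0.05],[0,1.1,-0.33,0,0,0,0.05],[0,1.7,-0.47,0,0,0,0.05],[0,2.25,-0.58,0,0,0,0.05],[0,2.8,-0.68,0,0,0,0.05],[0,3.4,-0.76,0,0,0,0.05],[0,3.95,-0.82,0,0,0,0.05],[0,4.5,-0.86,0,0,0,0.05],[0,5.1,-0.88,0,0,0,0.05],[0,5.1,-0.88,0,0,0,0.05]]]}'
```

```text
time: 14.12
tool_pos: [655.2, -103.2, 218.7]
tcp_rot: [180.0, -0.0, 87.0]
ft_force: [-2.2, 1.5, 3.2]
finger_gap: 8.2
grip_force: 41.6
```

```bash
python3 -m handwheel '{"series":[[[0,0.5,0,0,0,0,0.05],[0,1,0.03,0,0,0,0.05],[0,1.5,0.06,0,0,0,0.05],[0,2,0.11,0,0,0,0.05],[0,2.4,0.16,0,0,0,0.05],[0,2.8,0.21,0,0,0,0.05],[0,3.1,0.25,0,0,0,0.05],[0,3.3,0.28,0,0,0,0.05],[0,3.4,0.28,0,0,0,0.05],[0,3.4,0.28,0,0,0,0.05],[0,3.4,0.28,0,0,0,0.05]]]}'
python3 - <<'E'
from h import *
from scipy.optimize import least_squares
from bench import status, eyes
s=status.sense();print(s["tool_pos"],s["ft_force"],s["wrist_torque"],s["qd"])
p=np.array([(501.6,112),(511.9,132.7),(558.2,185.1),(604.4,210.7),(655.2,218.7),s["tool_pos"][[0,2]]])
f=least_squares(lambda c:np.hypot(p[:,0]-c[0],p[:,1]-c[1])-c[2],[660,42,172]);print(f.x,f.fun)
for n in("scene","side","wrist"):
    d=eyes.snapshot(n);np.savez(n+"6.npz",**d)
    if n!="wrist":
        i=d["img"][100:280,150:330] if n=="scene" else d["img"][100:280,220:400]
        cv2.imwrite(f"pics/{n}6.png",cv2.resize(i[:,:,::-1],(400,400)))
cv2.imwrite("pics/both6.png",np.hstack([cv2.imread("pics/scene6.png"),cv2.imread("pics/side6.png")]))
E
```

```text
time: 15.5
tool_pos: [688.4, -105.0, 215.6]
tcp_rot: [-180.0, -0.0, 87.0]
ft_force: [-1.5, 2.8, 0.0]
finger_gap: 8.5
grip_force: 41.9
[ 688.35580457 -104.96055527  215.60957452] [-1.50124609  2.77792088  0.01663916] [0.58176141 0.5780327  0.09434279] [-0.03546013 -0.01114231  0.06122843 -0.06658867  0.06609748  0.05139006]
[657.62480574  51.75329126 166.93031769] [ 0.32220373 -0.23272123 -0.59740835  0.69108955  0.03399959 -0.21716328]
```

View pics/both6.png

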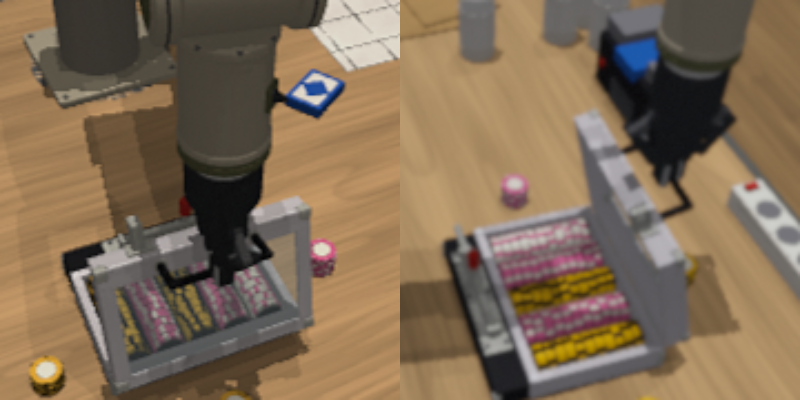

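The lid stands near upright. The bar ends are at about (227,223) and (270,212) in the scene view, and the near end is at (349.5,193) in the side view. As a check, I compare the bar's displacement in the same cameras.

```bash
python3 - <<'E'
from h import *
np.set_printoptions(precision=1,suppress=True)
a=np.load("scene6.npz");b=np.load("side6.npz");w=np.load("wrist6.npz")
print(tri(a,(226.5,223.7),b,(349.5,193)))
for z in(211,214):
  u,v=ray(a,(226.5,223.7),z),ray(a,(270,212.5),z);print(z,u,v,(u+v)/2, ray(b,(349.5,193),z))
cv2.imwrite("pics/w6.png",np.hstack([w["img"][:,:,::-1][:,100:], ])) 
A=cv2.resize(np.ascontiguousarray(a["img"][185:245,185:285,::-1]),(400,240),interpolation=cv2.INTER_CUBIC)
W=cv2.resize(np.ascontiguousarray(w["img"][:,:,::-1]),(400,300))
o=np.zeros((540,400,3),np.uint8);o[:240]=A;o[240:]=W;cv2.imwrite("pics/c6.png",o)
E
```

```text
[ 680.3 -161.5  217.3]
211 [ 673.7 -156.8  211. ] [686.7 -49.5 211. ] [ 680.2 -103.2  211. ] [ 684.2 -160.6  211. ]
214 [ 676.  -157.8  214. ] [689.  -50.9 214. ] [ 682.5 -104.3  214. ] [ 682.2 -162.9  214. ]
```

View pics/c6.png

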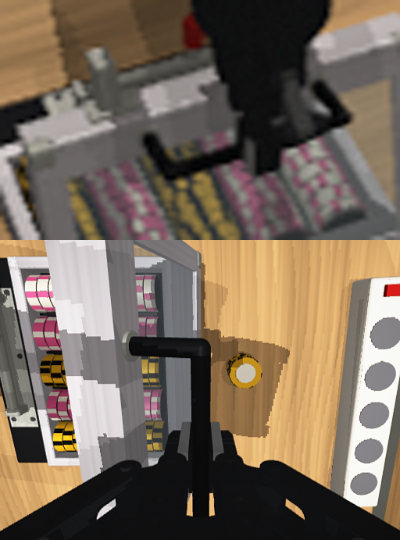

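The grip displacement gives 29–31 mm behind the hinge against a target of 30 mm, so the lid is at about 77°. The load is about 3 N at most and the arm is still. The bolt is still drawn and the stacks are untouched.

```bash
python3 -m handwheel '{"series":[[[0,0.05,0,0,0,0,0.05],[0,0.05,0,0,0,0,0.05],[0,0.05,0,0,0,0,0.05],[0,0.05,0,0,0,0,0.05]]]}'; python3 -c "
from bench import r
print(r.hand_in())"
```

```text
time: 16.15
tool_pos: [689.1, -105.0, 215.8]
tcp_rot: [-180.0, -0.0, 87.0]
ft_force: [-0.8, 4.0, -1.5]
finger_gap: 8.0
grip_force: 41.4
the job is handed in; nothing more can be done
None
```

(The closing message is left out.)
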